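Set up the folding spice stand

TASK

Set up the spice stand for cooking: first swing both of its green prop legs out from the bay mouths until each is against its stop, then bring every loose jar from the front of the worktop (there are three or four; the pair in the far right corner stays there) and set it upright on the worktop in a bay of its own, pushed fully home against the back stop. Leave the legs fully out, and leave the timer and the small white dish beside the stand where they are.

Things in the scene. Friction and masses are not known exactly. Their poses are not given: they have to be found in the camera images.
- stand: folding spice stand of pale wood, fixed to the worktop, 330 mm wide, 105 mm deep. Origin on the worktop (z = 0), in the middle of the line of the four bay mouths; x points from the mouths to the stand's back, y to its left seen from the front, z up. The bays are between 5 mm dividers and end blocks 30 mm high, open at front and top, with no floor: jars stand on the worktop.
- back_stop (a point): middle of the top edge of the bays' back stop, 50 mm behind the mouths, 30 mm above the worktop. The ledge behind it is 30 mm high and 45 mm deep; then comes a back board 10 mm thick, 85 mm high.
- leg_l (a joint): left green prop leg, an upright panel 12 mm thick, from its upright pin to 122 mm out, 6 to 68 mm above the worktop; pin at x = -10, y = +153 mm in the stand's frame. 0 rad: folded across the bay mouths, pointing along the stand's -y; grows as the free end swings forward, clockwise from above, to the stop at 1.75 rad. Light friction (1 N at the end): stays where left.
- leg_r (a joint): right green prop leg, mirror image of the left: pin at x = -10, y = -153 mm in the stand's frame; 0 rad: folded, pointing along the stand's +y; grows as the free end swings forward, counter-clockwise from above, to the stop at 1.75 rad
- leg_l_tip (a point): point on the left leg's mid-plane, 110 mm from its pin (12 mm short of its free end), 40 mm above the worktop. Behind each leg's pin stands a hinge post 24 x 24 mm, 78 mm high with its fittings.
- leg_r_tip (a point): the same point on the right leg
- bay1 (a point): middle of the mouth of bay 1 on the worktop (bay 1 is the stand's rightmost, bay 4 its leftmost); the bay is 51 mm wide and 50 mm deep, bays are 56 mm apart; axes as the stand's
- bay2 (a point): middle of the mouth of bay 2 on the worktop (bay 1 is the stand's rightmost, bay 4 its leftmost); the bay is 51 mm wide and 50 mm deep, bays are 56 mm apart; axes as the stand's
- bay3 (a point): middle of the mouth of bay 3 on the worktop (bay 1 is the stand's rightmost, bay 4 its leftmost); the bay is 51 mm wide and 50 mm deep, bays are 56 mm apart; axes as the stand's
- bay4 (a point): middle of the mouth of bay 4 on the worktop (bay 1 is the stand's rightmost, bay 4 its leftmost); the bay is 51 mm wide and 50 mm deep, bays are 56 mm apart; axes as the stand's
- spice1_mid (a point): small round spice bottle with a black lid, white with a dark blue label; 41 mm in diameter at its widest, 105 mm tall, upright, 0.2 to 0.45 kg with its weight low; the point is its centre, half-way up. May be absent. A jar that stands loose near the front of the worktop.
- salt_mid (a point): round salt cellar, white below with a grey domed top; 44 mm in diameter at its widest, 90 mm tall, upright, 0.2 to 0.45 kg with its weight low; the point is its centre, half-way up. May be absent. A jar that stands loose near the front of the worktop.
- shaker1_mid (a point): plain light grey round shaker, the shorter of two; 47 mm in diameter at its widest, 82 mm tall, upright, 0.2 to 0.45 kg with its weight low; the point is its centre, half-way up. May be absent. A jar that stands loose near the front of the worktop.
- shaker2_mid (a point): plain light grey round shaker, the taller of two; 47 mm in diameter at its widest, 100 mm tall, upright, 0.2 to 0.45 kg with its weight low; the point is its centre, half-way up. May be absent. A jar that stands loose near the front of the worktop.
- timer_mid (a point): white kitchen timer with a blue-green dial, 51x57x56 mm, left of the stand; its centre. To be left alone.
- dish_mid (a point): small white sauce dish, 74 mm across, 20 mm high, right of the stand; its centre. To be left alone.
Mind the look-alikes: they are no part of the job. What is shaped like the part that bears shaker1_mid but orange is not meant. What is shaped like the part that bears salt_mid but orange is not meant.

How it is judged:
By the outcome, as a careful person would: the job done as asked, in the order asked, and still so for the second after the job is handed in, with the robot touching nothing.
Of spice1, salt, shaker1, shaker2 only 3 to 4 are there at a start; the rules pass over those that are not, and their reading is None.
At some moment in a run one of spice1, salt, shaker1, shaker2 may be knocked a few centimetres aside while the robot is not near it.
Once in a run the grip may slacken for a moment while it holds something.
It also fails if it takes over 200 s, if anything falls off the work surface, if the arm or the gripper's body presses on something with over 40 N, if the wrist force passes 120 N, or if a joint passes its speed limit or range.

ROBOT

A 6-joint arm with a two-finger parallel gripper is mounted at the origin on a cart in front of the work surface, level with it; the furniture and walls round the work are solid. World frame = base frame: x ahead of the robot, y to its left, z up, the work surface at z = 0. Lengths are in m, angles in rad, forces in N, time in s.
With the tool pointing down it reaches from about 0.35 to 0.775 m from the base axis. Payload 5.5 kg.
Tool frame: the origin (TCP) lies midway between the tips of the shut fingers; the grasp point (between the pads) lies env.grasp_offset behind it (env.grasp_offset is the distance from the TCP to the grasp point, in m); z points along the fingers, y is the line along which they close (so a half turn about z gives the same grasp; the last joint's range is limited). The gripper opens to 85 mm and grips with 20 to 120 N. Pads are 22 mm wide; open, the fingers measure 114 mm over their backs; the gripper's body (76 mm by 85 mm) begins 54 mm behind the grasp point. The pads swing forward as they close: fully open they stand 13 mm farther back than shut.
Start: joints at [-0.14, 0.313, 0.046, 1.304, 0, 1.431], TCP at [0.575, -0, 0.231] pointing down, gripper open.
Joint ranges: [-2.76, 2.76], [-0.86, 1.69], [-1.03, 1.26], [-2.2, 2.34], [-1.47, 1.5], [-3.14, 3.14]. Speed limits (rad/s): [2.57, 2.57, 3.14, 3.14, 3.14, 3.14].

INTERFACE

Orientations are given as a unit quaternion [w, x, y, z].
In Python, from workcell import monitor, viewer, order, env gives the robot as it stands.
- The arm moves only by the tool carry_out, never from a script. Its argument "plan" is a list that holds one entry, the list of rows, each a list of 7 numbers: the turn, a rotation vector about the world's x, y, z in rad, then the shift along the world's x, y, z in mm, then the finger opening in mm, from 0 to 85.4. A call has 1 to 20 rows; each row is the pose to reach, as a shift and turn from the pose commanded when the call began; what a row does not reach only later rows make up. A row lasts 1/10 s, in which the tool goes at most 50 mm and 8.59 degrees, less where a joint would pass 70% of its speed; a pose out of reach is approached as far as the arm can. A call with a gripper value outside its range is refused whole. The fingers move at their own pace and stop on an object; "squeeze" is the grip in N (left out, the last holds). Time passes only in rows, so rows that repeat a pose let the fingers close. It gives the time, the measured TCP pose, the force, the opening and the grip force at its end, in the units of the state.
- monitor.get_state(): the state, without advancing time (a new reading comes with each control period).
- viewer.read_camera(name): name is "scene" or "side" or "wrist"; returns the picture (420x560x3 uint8, red, green, blue); there is no depth.
- viewer.calibration(name): a dict with "K" (3x3 intrinsics, pixels), "dist" ([k1, k2, p1, p2, k3] as OpenCV has them; the pictures are not rectified), "eye" and "rotation" of the camera in the world. Camera axes: x right, y down, z forward; pixel columns grow to the right and rows downward; lengths in m; the calibration is good to about 2 mm. A picture is of the moment at which its call begins: read the wrist's pose just before it. calibration takes no time and is no camera call; for the wrist camera it gives the pose at the moment of the call.
- order.hand_in(): hands the job in; it is judged then, once.
The state is a dict: "clock": time; "joint_pos": joint angles; "qvel": joint speeds; "tau": joint torques, N m; "tcp_pos": TCP position; "orientation": TCP orientation; "wrist_force": force on the tool from outside, world axes, zero at the start; "ft_torque": the same for the moment, N m; "finger_gap": finger opening in m; "grip_force": force on a finger pad.
Only numpy, scipy, OpenCV 4.12 (cv2) and the standard library are available. Lean on these libraries where they do the work, as an engineer would, in place of code of your own. Each camera call takes 0.05 s, during which the arm holds its last target. There are 200 camera calls.

## Working session

There is one attempt and no reset: what is moved stays moved. The work goes in short steps, Python scripts to look and compute and a tool call to move; the robot and the scene stay as the last step left them, time stands still between calls to the robot, and variables do not carry over. Pictures are saved under pics/ and viewed, at most 14 in all, crops included, and the job is handed in when it is done.

Besides the shell and the picture viewer there is one more tool, called after "Emit:" as name(argument=value, ...) on one line, values as JSON. carry_out: Moves the arm, as the interface text tells. Its arguments: {"type":"object","properties":{"plan":{"type":"array","items":{"type":"array","items":{"type":"array","items":{"type":"number"}}}},"squeeze":{"type":"number"}},"required":["plan"]}

```bash
ls; mkdir -p pics; python3 - <<'E'
from workcell import monitor, viewer, order, env
import cv2
print(env.grasp_offset, monitor.get_state())
for n in ("scene","side","wrist"):
    c=viewer.calibration(n); print(n,c)
    im=viewer.read_camera(n); cv2.imwrite(f"pics/{n}0.png",im[...,::-1])
E
```

```text
pics
0.0187 {'clock': 0.0, 'joint_pos': array([-1.39575114e-01,  3.13973021e-01,  4.49838173e-02,  1.30360199e+00,
        4.06752088e-05,  1.43119531e+00]), 'qvel': array([-0.00105519,  0.00129225,  0.00040633, -0.00043024,  0.00288659,
       -0.00105323]), 'tau': array([-2.90074182e-03, -4.80629075e+01,  2.98531097e+01,  1.95313990e-02,
       -3.83516899e-04, -4.27451073e-05]), 'tcp_pos': array([5.74492246e-01, 8.83449843e-05, 2.30426428e-01]), 'orientation': array([-7.28941884e-04,  7.07097350e-01,  7.07115642e-01, -5.23874687e-04]), 'wrist_force': array([ 0.85269083,  0.56344104, -0.45623335]), 'ft_torque': array([-0.0170989 , -0.0191143 ,  0.03555618]), 'grip_force': 0.0, 'finger_gap': 0.08561660723080601}
scene {'K': array([[421.98235325,   0.        , 278.01932667],
       [  0.        , 421.98235325, 213.47655948],
       [  0.        ,   0.        ,   1.        ]]), 'dist': array([-0.12192033,  0.        ,  0.        ,  0.        ,  0.        ]), 'eye': array([ 0.09552815, -0.70172925,  0.4993889 ]), 'rotation': array([-0.50424883,  0.82433623, -0.21943547,  0.13435391])}
side {'K': array([[410.0488184 ,   0.        , 272.47987683],
       [  0.        , 410.0488184 , 206.38577094],
       [  0.        ,   0.        ,   1.        ]]), 'dist': array([-0.0709389,  0.       ,  0.       ,  0.       ,  0.       ]), 'eye': array([ 0.57167603, -0.98797276,  0.55751178]), 'rotation': array([-0.52993701,  0.84779186,  0.01803377, -0.00951345])}
wrist {'K': array([[293.55695049,   0.        , 282.70185504],
       [  0.        , 293.55695049, 205.60502959],
       [  0.        ,   0.        ,   1.        ]]), 'dist': array([-0.00901787,  0.        ,  0.        ,  0.        ,  0.        ]), 'eye': array([0.57505045, 0.08117042, 0.37300949]), 'rotation': array([ 1.59794905e-01,  9.87149778e-01,  3.87627116e-04, -8.68229843e-04])}
```

```bash
cd pics; python3 -c "
import cv2,numpy as np
a=cv2.imread('scene0.png');b=cv2.imread('side0.png')
cv2.imwrite('scene0b.png',cv2.resize(a,(800,600)));cv2.imwrite('side0b.png',cv2.resize(b,(800,600)))"
```

```text
(no output)
```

View pics/scene0.png

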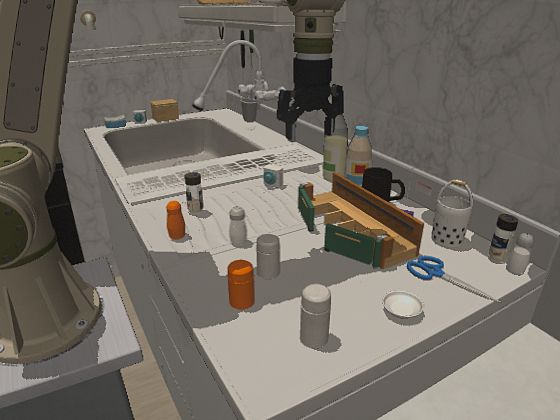

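View pics/side0.png

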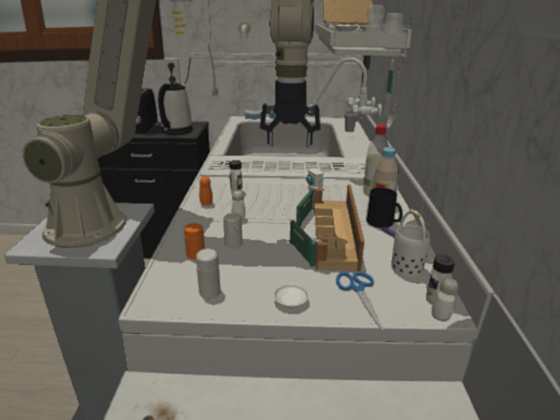

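View pics/wrist0.png

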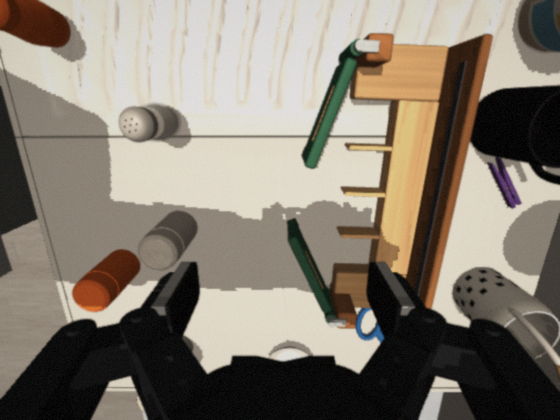

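```bash
cat > h.py <<'E'
from workcell import monitor, viewer, order, env
import cv2, numpy as np
from scipy.spatial.transform import Rotation as R
def rot(c): return R.from_quat(np.roll(c['rotation'],-1)).as_matrix()
def ray(c,uv):
    p=cv2.undistortPoints(np.array(uv,float).reshape(-1,1,2),c['K'],c['dist'])[:,0]
    return np.c_[p,np.ones(len(p))]@rot(c).T
def plane(c,uv,z):
    d=ray(c,uv); return c['eye']+d*((z-c['eye'][2])/d[:,2])[:,None]
def proj(c,P):
    Rm=rot(c); rv=cv2.Rodrigues(Rm.T)[0]
    return cv2.projectPoints(np.array(P,float).reshape(-1,3),rv,-Rm.T@c['eye'],c['K'],c['dist'])[0][:,0]
def two(c1,u1,c2,u2):
    d1=ray(c1,[u1])[0];d2=ray(c2,[u2])[0]
    A=np.c_[d1,-d2]; t=np.linalg.lstsq(A,c2['eye']-c1['eye'],rcond=None)[0]
    a=c1['eye']+t[0]*d1;b=c2['eye']+t[1]*d2
    return (a+b)/2,np.linalg.norm(a-b)
E
python3 - <<'E'
from h import *
cs={n:viewer.calibration(n) for n in("scene","side","wrist")}
print('proj base', [proj(cs['wrist'],[.6,0,0])])
im=cv2.imread('pics/wrist0.png'); cv2.imwrite('pics/w0c.png',cv2.resize(im[20:345,270:530],None,fx=1.8,fy=1.8,interpolation=cv2.INTER_CUBIC))
w=cs['wrist']
print('div',plane(w,[(347,146),(343,190),(339,232)],.03).round(3))
print('board',plane(w,[(490,37),(433,305)],.085).round(3))
print('hinge',plane(w,[(358,46),(335,323)],.07).round(3))
print('legtip',plane(w,[(311,163),(293,224)],.068).round(3))
E
```

```text
proj base [array([[302.38951244, 174.15153847]])]
div [[ 0.649  0.04   0.03 ]
 [ 0.648 -0.013  0.03 ]
 [ 0.646 -0.068  0.03 ]]
board [[ 0.756  0.141  0.085]
 [ 0.75  -0.137  0.085]]
hinge [[ 0.644  0.136  0.07 ]
 [ 0.64  -0.175  0.07 ]]
legtip [[ 0.604  0.027  0.068]
 [ 0.586 -0.042  0.068]]
```

View pics/w0c.png

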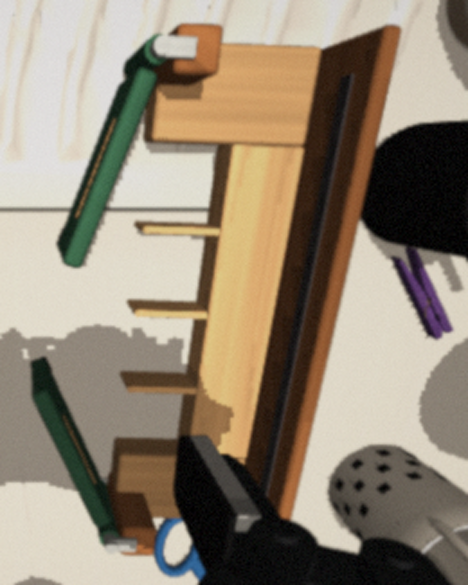

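```bash
python3 - <<'E'
from h import *
w=viewer.calibration('wrist')
uv=[(354.4,98.3),(347.8,146.7),(343.3,190),(338.9,231.1),(335,264.4)]
P=plane(w,uv,.03)[:,:2]; Y=np.array([109.5,56,0,-56,-109.5])/1e3
from scipy.optimize import least_squares
f=lambda p:(np.c_[p[0]-Y*np.sin(p[2]),p[1]+Y*np.cos(p[2])]-P).ravel()
s=least_squares(f,[.65,0,0]);print(s.x,(f(s.x)*1000).round(1))
im=cv2.imread('pics/scene0.png'); a=cv2.resize(im[160:360,150:350],(600,600),interpolation=cv2.INTER_CUBIC)
cv2.imwrite('pics/s0c.png',a)
E
```

```text
[ 0.64813323 -0.01283214 -0.04482092] [-0.3  5.1  0.9  4.2  0.2  0.1 -0.3 -1.8 -0.5 -7.6]
```

View pics/s0c.png

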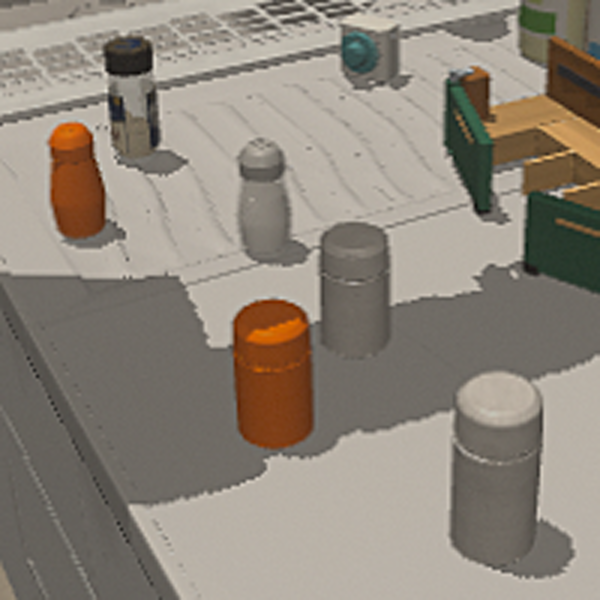

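```bash
python3 - <<'E'
from h import *
c=viewer.calibration('scene');s=viewer.calibration('side');w=viewer.calibration('wrist')
t={'spice':((129,47),.105),'salt':((262,150),.086),'sh1':((355,238),.078),'sh2':((498,396),.096),'osh':((271,316),.078),'osalt':((72,133),.086)}
for k,(u,z) in t.items():
    uv=(u[0]/3+150,u[1]/3+160); print(k,plane(c,[uv],z).round(3))
print('salt,sh1 wrist',plane(w,[(137,124)],.088).round(3),plane(w,[(160,249)],.08).round(3))
b={'spice':(137,150),'salt':(266,252),'sh1':(355,342),'sh2':(494,547),'osh':(274,432)}
for k,u in b.items(): print(k,plane(c,[(u[0]/3+150,u[1]/3+160)],0).round(3))
q={'spice':(235,164,.105),'salt':(239,195,.086),'sh1':(233,218,.078),'sh2':(207,256,.096),'osh':(194,230,.078)}
for k,u in q.items(): print('side',k,plane(s,[u[:2]],u[2]).round(3))
print('timer',plane(c,[(275,182)],.03),'dish',plane(c,[(403,306)],.01))
E
```

```text
spice [[0.398 0.254 0.105]]
salt [[0.429 0.058 0.086]]
sh1 [[ 0.434 -0.074  0.078]]
sh2 [[ 0.406 -0.278  0.096]]
osh [[ 0.347 -0.129  0.078]]
osalt [[0.316 0.156 0.086]]
salt,sh1 wrist [[0.438 0.067 0.088]] [[ 0.439 -0.067  0.08 ]]
spice [[0.402 0.272 0.   ]]
salt [[0.427 0.057 0.   ]]
sh1 [[ 0.43  -0.079  0.   ]]
sh2 [[ 0.402 -0.287 -0.   ]]
osh [[ 0.341 -0.138  0.   ]]
side spice [[0.403 0.243 0.105]]
side salt [[0.438 0.047 0.086]]
side sh1 [[ 0.436 -0.076  0.078]]
side sh2 [[ 0.409 -0.281  0.096]]
side osh [[ 0.351 -0.142  0.078]]
timer [[0.64285322 0.27037553 0.03      ]] dish [[ 0.58480711 -0.30180282  0.01      ]]
```

```bash
python3 - <<'E'
import numpy as np
T=np.array([574.5,0])
for s,pin,a0,a1 in((1,(643,137),.33,1.79),(-1,(631,-169),.34,1.71)):
    A=list(np.linspace(a0,a1,9))
    for i,a in enumerate(A+[a1]):
        g=[30,23,23,23,23,22,21,18,16,14][i]
        d=np.array([-np.sin(a),-s*np.cos(a)]);n=np.array([-np.cos(a),s*np.sin(a)])
        print(round(a,2),(np.array(pin)+100*d-g*n-T).round())
E
```

```text
0.33 [64. 33.]
0.51 [40. 39.]
0.7 [22. 45.]
0.88 [ 6. 55.]
1.06 [-7. 68.]
1.24 [-19.  84.]
1.42 [-27. 102.]
1.61 [-32. 123.]
1.79 [-33. 143.]
1.79 [-32. 145.]
0.34 [ 51. -65.]
0.51 [ 28. -71.]
0.68 [ 11. -77.]
0.85 [ -4. -86.]
1.02 [-17. -97.]
1.2 [ -29. -112.]
1.37 [ -37. -128.]
1.54 [ -43. -148.]
1.71 [ -45. -167.]
1.71 [ -44. -169.]
```

Shown in the pictures: jars in the scene view at spice1 (193,192), salt (237,226), shaker1 short (268,255) and shaker2 tall (315,316). Look-alikes to leave: orange salt (176,220), orange shaker (241,285), and the far right pair (503,238) and (520,255). The legs are the green panels, both already a little ajar. The close crop confirms the choice. First the left leg.

Emit:
carry_out(plan=[[[0, 0, 0, 30, 15, 0, 0], [0, 0, 0, 64, 33, 0, 0], [0, 0, 0, 64, 33, -50, 0], [0, 0, 0, 64, 33, -100, 0], [0, 0, 0, 64, 33, -150, 0], [0, 0, 0, 64, 33, -190, 0], [0, 0, 0, 64, 33, -190, 0], [0, 0, 0, 52, 36, -190, 0], [0, 0, 0, 40, 39, -190, 0], [0, 0, 0, 22, 45, -190, 0], [0, 0, 0, 6, 55, -190, 0], [0, 0, 0, -7, 68, -190, 0], [0, 0, 0, -19, 84, -190, 0], [0, 0, 0, -27, 102, -190, 0], [0, 0, 0, -32, 123, -190, 0], [0, 0, 0, -33, 136, -190, 0], [0, 0, 0, -33, 143, -190, 0], [0, 0, 0, -32, 145, -190, 0], [0, 0, 0, -32, 145, -190, 0]]], squeeze=40)

```text
clock: 2.05
tcp_pos: [0.5425, 0.1396, 0.0428]
orientation: [0.004, 0.708, 0.706, -0.005]
wrist_force: [-5.4, -20.7, 11.2]
finger_gap: -0.0002
grip_force: 10.8
```

Emit:
carry_out(plan=[[[0, 0, 0, 0, -25, 0, 0], [0, 0, 0, 10, -40, 50, 0], [0, 0, 0, 30, -80, 70, 0], [0, 0, 0, 50, -120, 70, 0], [0, 0, 0, 70, -160, 70, 0], [0, 0, 0, 83, -195, 70, 0], [0, 0, 0, 83, -210, 50, 0], [0, 0, 0, 83, -210, 0, 0], [0, 0, 0, 83, -210, 0, 0], [0, 0, 0, 60, -216, 0, 0], [0, 0, 0, 43, -222, 0, 0], [0, 0, 0, 28, -231, 0, 0], [0, 0, 0, 15, -242, 0, 0], [0, 0, 0, 3, -257, 0, 0], [0, 0, 0, -5, -273, 0, 0], [0, 0, 0, -11, -293, 0, 0], [0, 0, 0, -13, -304, 0, 0], [0, 0, 0, -13, -312, 0, 0], [0, 0, 0, -12, -314, 0, 0], [0, 0, 0, -12, -314, 0, 0]]])

```text
clock: 4.05
tcp_pos: [0.5306, -0.1678, 0.0417]
orientation: [-0.001, 0.707, 0.707, 0.001]
wrist_force: [-1.8, 4.0, 3.9]
finger_gap: 0.0001
grip_force: 2.1
```

Emit:
carry_out(plan=[[[0, 0, 0, 0, -4, 0, 0], [0, 0, 0, 0, -8, 0, 0], [0, 0, 0, 0, -8, 0, 0]]])

```text
clock: 4.35
tcp_pos: [0.5305, -0.1684, 0.0416]
orientation: [-0.006, 0.705, 0.709, 0.006]
wrist_force: [0.8, 26.9, 11.8]
finger_gap: -0.0004
grip_force: 13.3
```

Emit:
carry_out(plan=[[[0, 0, 0, 0, 20, 0, 0], [0, 0, 0, 10, 30, 50, 0], [0, 0, 0, 20, 40, 100, 60], [0, 0, 0, 30, 50, 150, 60], [0, 0, 0, 50, 60, 200, 60], [0, 0, 0, 70, 77, 240, 60], [0, 0, 0, 70, 77, 240, 60]]])

```text
clock: 5.05
tcp_pos: [0.6049, -0.099, 0.2878]
orientation: [0.005, 0.706, 0.708, 0.003]
wrist_force: [-0.3, 0.6, 0.5]
finger_gap: 0.0599
grip_force: 0.0
```

```bash
python3 - <<'E'
from h import *
import json
c=viewer.calibration('wrist');im=viewer.read_camera('wrist')
cv2.imwrite('pics/w1.png',im[...,::-1]);json.dump({k:np.array(v).tolist() for k,v in c.items()},open('w1.json','w'))
cv2.imwrite('pics/w1b.png',cv2.resize(im[...,::-1],(800,600),interpolation=cv2.INTER_CUBIC))
cv2.imwrite('pics/s1.png',viewer.read_camera('scene')[...,::-1])
print(monitor.get_state()['tcp_pos'],c['eye'])
E
```

```text
[ 0.60255822 -0.09947354  0.28308819] [ 0.60348944 -0.01741395  0.430041  ]
```

View pics/w1b.png

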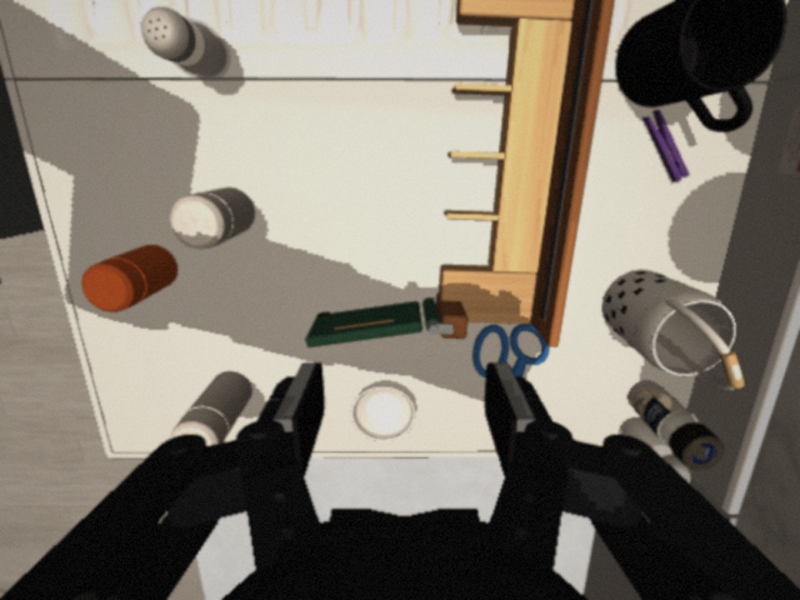

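```bash
cat >> h.py <<'E'
def load(f):
    import json; return {k:np.array(v) for k,v in json.load(open(f)).items()}
E
python3 - <<'E'
from h import *
from scipy.optimize import least_squares
c=load('w1.json')
uv=np.array([(457,20),(453,89),(449,155),(446,215),(442,268)])*.7
Y=np.array([109.5,56,0,-56,-109.5])/1e3
P=plane(c,uv,.03)[:,:2]; print(P.round(4))
f=lambda p:(np.c_[p[0]-Y*np.sin(p[2]),p[1]+Y*np.cos(p[2])]-P).ravel()
s=least_squares(f,[.65,0,0]);print(s.x,(f(s.x)*1000).round(1))
print('backstop edge',plane(c,np.array([(519,20),(492,270)])*.7,.03).round(4))
print('jars',plane(c,np.array([(166,34)])*.7,.086).round(3),plane(c,np.array([(199,220)])*.7,.08).round(3))
E
```

```text
[[ 0.6513  0.0876]
 [ 0.65    0.0355]
 [ 0.6485 -0.019 ]
 [ 0.6477 -0.0731]
 [ 0.6455 -0.125 ]]
[ 0.64858943 -0.01879726 -0.02596501] [ 0.2  3.1  0.   1.7  0.1  0.2 -0.5 -1.7  0.2 -3.3]
backstop edge [[ 0.7028  0.088   0.03  ]
 [ 0.6951 -0.127   0.03  ]]
jars [[0.436 0.063 0.086]] [[ 0.437 -0.07   0.08 ]]
```

Emit:
carry_out(plan=[[[0, 0, 0, -40, 40, 0, 85], [0, 0, 0, -75, 75, 0, 85], [0, 0, -0.03, -110, 110, -20, 85], [0, 0, -0.03, -145, 145, -50, 85], [0, 0, -0.03, -165, 162, -80, 85], [0, 0, -0.03, -165, 162, -80, 85], [0, 0, -0.03, -165, 162, -80, 85], [0, 0, -0.03, -165, 162, -80, 85]]])

```text
clock: 5.95
tcp_pos: [0.4368, 0.0614, 0.2014]
orientation: [0.0, 0.718, 0.696, 0.0]
wrist_force: [-0.0, 0.4, 0.9]
finger_gap: 0.0847
grip_force: 0.0
```

```bash
cat >> h.py <<'E'
def snap(tag):
    import json
    viewer.read_camera('side')
    c=viewer.calibration('wrist');im=viewer.read_camera('wrist')[...,::-1]
    cv2.imwrite(f'pics/{tag}.png',im);json.dump({k:np.array(v).tolist() for k,v in c.items()},open(f'{tag}.json','w'))
    cv2.imwrite(f'pics/{tag}b.png',cv2.resize(im,(800,600),interpolation=cv2.INTER_CUBIC))
    print(monitor.get_state()['tcp_pos'],c['eye']); return c,im
E
python3 -c "
from h import *
snap('w2')"
```

```text
[0.43797765 0.06114256 0.20224435] [0.44012394 0.1423894  0.34445142]
```

View pics/w2b.png

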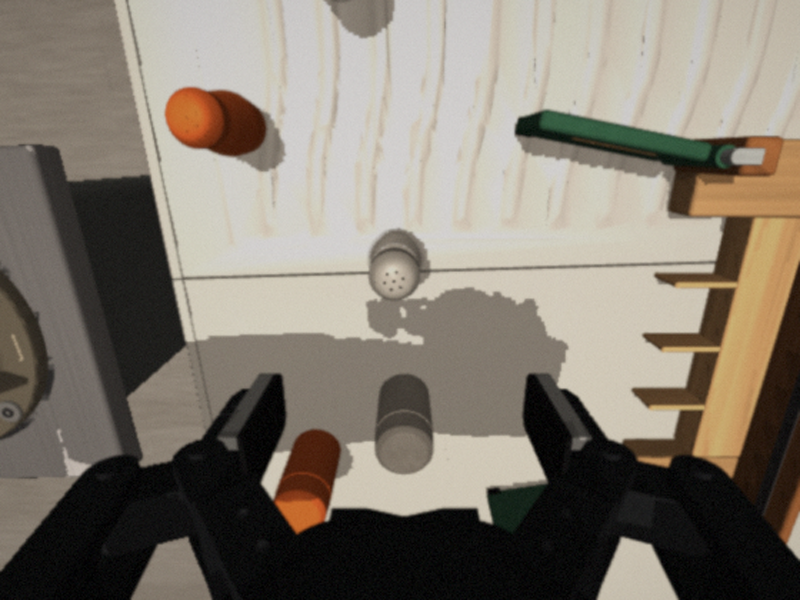

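```bash
python3 - <<'E'
from h import *
c=load('w2.json')
print(plane(c,np.array([(394,278)])*.7,.088).round(4),plane(c,np.array([(394,274)])*.7,.07).round(4), plane(c,np.array([(404,452),(404,395)])*.7,.08).round(4))
print(proj(c,[[.437,.06,.0],[.437,.06,.09],[.437,.06,.2]])/.7)
E
```

```text
[[0.4321 0.0677 0.088 ]] [[0.4316 0.0653 0.07  ]] [[ 0.4342 -0.0726  0.08  ]
 [ 0.4357 -0.0229  0.08  ]]
[[402.35136684 257.30746358]
 [402.1392953  290.27730083]
 [401.57964105 377.42981893]]
```

Emit:
carry_out(plan=[[[0, 0, 0, -3, 5, -50, 85], [0, 0, 0, -3, 5, -100, 85], [0, 0, 0, -3, 5, -140, 85], [0, 0, 0, -3, 5, -170, 85], [0, 0, 0, -3, 5, -170, 85], [0, 0, 0, -3, 5, -170, 20], [0, 0, 0, -3, 5, -170, 20], [0, 0, 0, -3, 5, -170, 20], [0, 0, 0, -3, 5, -170, 20], [0, 0, 0, -3, 5, -170, 20], [0, 0, 0, -3, 5, -170, 20]]], squeeze=50)

```text
clock: 7.15
tcp_pos: [0.4334, 0.0669, 0.0335]
orientation: [0.001, 0.718, 0.696, 0.0]
wrist_force: [-4.8, -0.7, 11.8]
finger_gap: 0.0372
grip_force: 49.1
```

Emit:
carry_out(plan=[[[0, 0, 0, 0, 0, 8, 20], [0, 0, 0, 0, 0, 15, 20], [0, 0, 0, 25, -10, 15, 20], [0, 0, 0, 55, -20, 15, 20], [0, 0, 0, 85, -32, 15, 20], [0, 0, 0, 115, -44, 15, 20], [0, 0, 0, 140, -52, 15, 20], [0, 0, 0, 152, -55, 15, 20], [0, 0, 0, 152, -55, 15, 20], [0, 0, 0, 152, -55, 15, 20]]])

```text
clock: 8.15
tcp_pos: [0.5844, 0.0121, 0.0463]
orientation: [-0.0, 0.718, 0.696, -0.0]
wrist_force: [-0.9, -0.1, -3.3]
finger_gap: 0.0371
grip_force: 50.5
```

```bash
python3 -c "
from h import *
snap('w3');s=monitor.get_state();print(s['finger_gap'],s['grip_force'])"
```

```text
[0.58366213 0.01242027 0.04624616] [0.58670914 0.093405   0.18871972]
0.036982075711461726 50.53421221033204
```

View pics/w3b.png

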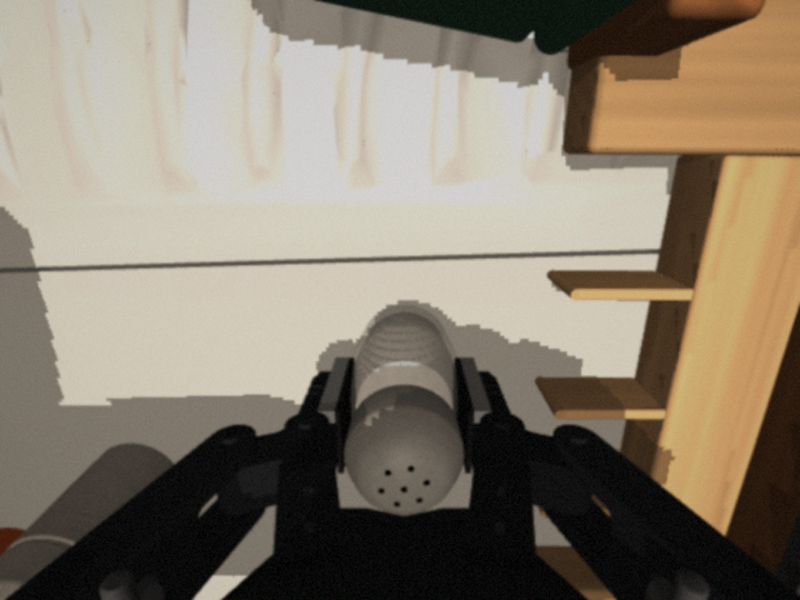

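```bash
python3 - <<'E'
from h import *
c=load('w3.json')
print(plane(c,np.array([(573,294.5),(690,294),(558,413.5),(665,413),(585,152)])*.7,.03).round(4))
print(plane(c,np.array([(404,487)])*.7,.106).round(4),plane(c,np.array([(404,340)])*.7,.016).round(4),proj(c,[[.5837,.0124,.106],[.5837,.0124,.02]])/.7)
print(plane(c,np.array([(704,300),(690,400)])*.7,.03).round(4))
E
```

```text
[[ 0.6524  0.0384  0.03  ]
 [ 0.6993  0.0373  0.03  ]
 [ 0.6513 -0.017   0.03  ]
 [ 0.6986 -0.0182  0.03  ]
 [ 0.6515  0.0924  0.03  ]]
[[0.5843 0.0158 0.106 ]] [[0.5841 0.014  0.016 ]] [[401.87622397 498.07307617]
 [403.08126227 347.21601041]]
[[ 0.7055  0.0345  0.03  ]
 [ 0.7085 -0.0119  0.03  ]]
```

Emit:
carry_out(plan=[[[0, 0, 0, 0, -2, -6, 20], [0, 0, 0, 10, -2, -13, 20], [0, 0, 0, 22, -2, -13, 20], [0, 0, 0, 34, -3, -13, 20], [0, 0, 0, 44, -3, -13, 20], [0, 0, 0, 54, -3, -13, 20], [0, 0, 0, 64, -4, -13, 20], [0, 0, 0, 74, -4, -13, 20], [0, 0, 0, 82, -4, -13, 20], [0, 0, 0, 88, -4, -13, 20], [0, 0, 0, 92, -4, -13, 20], [0, 0, 0, 94, -4, -14, 20], [0, 0, 0, 94, -4, -14, 20]]])

```text
clock: 9.55
tcp_pos: [0.6768, 0.0081, 0.0336]
orientation: [-0.001, 0.718, 0.696, -0.002]
wrist_force: [-11.5, 0.8, 15.1]
finger_gap: 0.0372
grip_force: 53.5
```

Emit:
carry_out(plan=[[[0, 0, 0, 3, 0, -1, 20], [0, 0, 0, 3, 0, -1, 20], [0, 0, 0, 3, 0, -1, 65], [0, 0, 0, 3, 0, -1, 65], [0, 0, 0, 3, 0, -1, 65], [0, 0, 0, 3, 0, 0, 65]]])

```text
clock: 10.15
tcp_pos: [0.6825, 0.008, 0.0319]
orientation: [0.0, 0.718, 0.696, 0.0]
wrist_force: [0.7, 0.7, -0.1]
finger_gap: 0.0648
grip_force: 0.0
```

Emit:
carry_out(plan=[[[0, 0, 0, -2, 0, 30, 70], [0, 0, 0, -2, 0, 80, 70], [0, 0, 0, -30, -10, 130, 85], [0, 0, 0, -70, -40, 150, 85], [0, 0, 0, -80, -60, 150, 85], [0, 0, 0, -80, -60, 150, 85], [0, 0, 0, -80, -60, 150, 85]]])

```text
clock: 10.85
tcp_pos: [0.6027, -0.0526, 0.1826]
orientation: [0.001, 0.718, 0.696, 0.001]
wrist_force: [-0.5, -0.4, -0.4]
finger_gap: 0.0852
grip_force: 0.0
```

```bash
python3 -c "
from h import *
snap('w4');s=monitor.get_state();print(s['finger_gap'],s['grip_force'],s['clock'])
im=viewer.read_camera('scene')[...,::-1]
a=cv2.imread('pics/w4.png')
b=cv2.resize(im[130:350,180:430],(500,440),interpolation=2)
cv2.imwrite('pics/c4.png',np.hstack([cv2.resize(a,(0,0),fx=.5357,fy=.5357) if 0 else cv2.resize(a[60:300,230:560][:, :300],(300,240)),cv2.copyMakeBorder(b,0,0,0,0,0)[:240*1] if 0 else cv2.resize(b,(500,240))]) if 0 else b)
"
```

```text
[ 0.6026889  -0.05161179  0.18157841] [0.60537819 0.02908192 0.32448959]
0.08483122145577351 0.0 10.95
```

View pics/w4b.png

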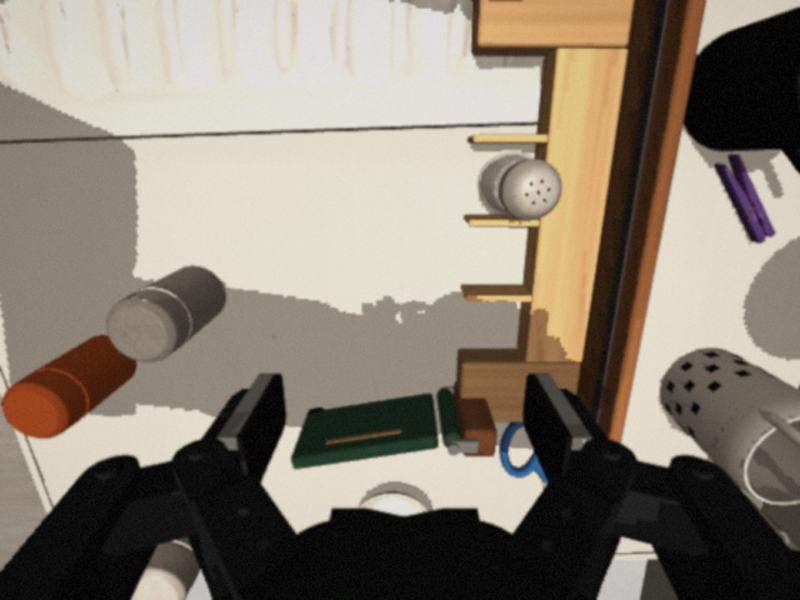

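```bash
python3 - <<'E'
from h import *
c=load('w4.json')
print('salt',plane(c,np.array([(540,190)])*.7,.09).round(4),'mouth/back',plane(c,np.array([(470,139),(467,219),(462,292),(548,139),(540,222),(530,293)])*.7,.03).round(4))
print('sh1',plane(c,np.array([(140,332)])*.7,.08).round(4), 'base',plane(c,np.array([(196,293)])*.7,.0).round(4))
E
```

```text
salt [[0.6792 0.0085 0.09  ]] mouth/back [[ 0.6495  0.0375  0.03  ]
 [ 0.6484 -0.0151  0.03  ]
 [ 0.6456 -0.0687  0.03  ]
 [ 0.701   0.036   0.03  ]
 [ 0.6996 -0.0187  0.03  ]
 [ 0.696  -0.071   0.03  ]]
sh1 [[ 0.4347 -0.0727  0.08  ]] base [[ 0.4327 -0.073   0.    ]]
```

Emit:
carry_out(plan=[[[0, 0, 0, -40, -5, 0, 85], [0, 0, 0, -80, -10, 0, 85], [0, 0, 0, -120, -15, 0, 85], [0, 0, 0, -155, -20, -20, 85], [0, 0, 0, -167, -21, -50, 85], [0, 0, 0, -167, -21, -90, 85], [0, 0, 0, -167, -21, -120, 85], [0, 0, 0, -167, -21, -150, 85], [0, 0, 0, -167, -21, -150, 85], [0, 0, 0, -167, -21, -150, 30], [0, 0, 0, -167, -21, -150, 30], [0, 0, 0, -167, -21, -150, 30], [0, 0, 0, -167, -21, -150, 30], [0, 0, 0, -167, -21, -150, 30]]])

```text
clock: 12.4
tcp_pos: [0.436, -0.0733, 0.0339]
orientation: [0.001, 0.718, 0.696, 0.001]
wrist_force: [-1.5, 1.1, 5.2]
finger_gap: 0.0459
grip_force: 50.9
```

Emit:
carry_out(plan=[[[0, 0, 0, 0, 0, 8, 30], [0, 0, 0, 0, 0, 15, 30], [0, 0, 0, 25, 5, 15, 30], [0, 0, 0, 55, 10, 15, 30], [0, 0, 0, 85, 20, 15, 30], [0, 0, 0, 115, 26, 15, 30], [0, 0, 0, 140, 30, 15, 30], [0, 0, 0, 150, 30, 15, 30], [0, 0, 0, 150, 30, 15, 30], [0, 0, 0, 150, 30, 15, 30]]])

```text
clock: 13.4
tcp_pos: [0.5837, -0.043, 0.0471]
orientation: [-0.001, 0.718, 0.696, -0.001]
wrist_force: [0.1, -0.4, -2.9]
finger_gap: 0.0461
grip_force: 52.2
```

```bash
python3 -c "
from h import *
snap('w5');s=monitor.get_state();print(s['finger_gap'],s['grip_force'],s['clock'])
"
```

```text
[ 0.58338854 -0.04307859  0.04718749] [0.58637592 0.03802788 0.1896125 ]
0.04634818404386097 52.202489376068115 13.5
```

View pics/w5b.png

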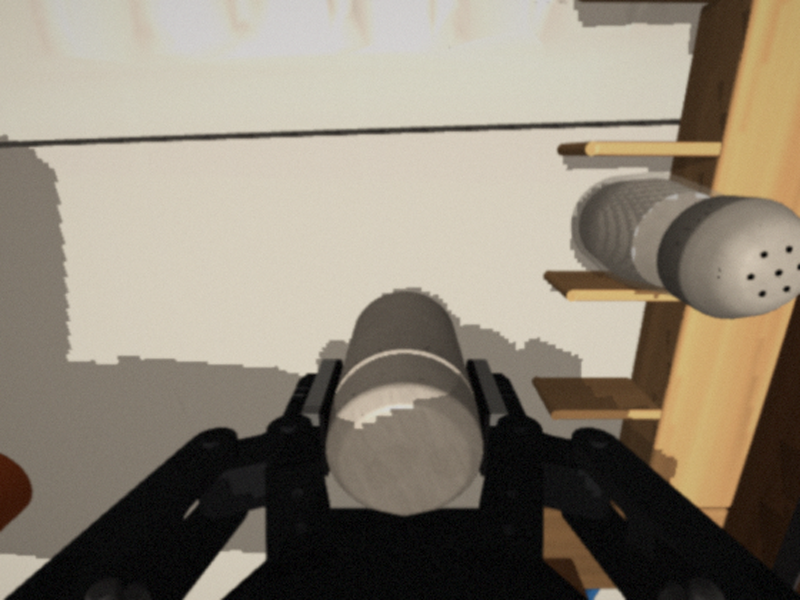

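```bash
python3 - <<'E'
from h import *
c=load('w5.json')
print(plane(c,np.array([(570,295),(663,295),(556,413),(660,413)])*.7,.03).round(4))
for y in (-.045,-.043,-.041):
  for z in (.090,.095):
    t=np.linspace(0,2*np.pi,40); q=proj(c,np.c_[.585+.0215*np.cos(t),y+.0215*np.sin(t),t*0+z])/.7
    print(y,z,q.min(0).round(),q.max(0).round())
  q=proj(c,np.c_[.585+.0235*np.cos(t),y+.0235*np.sin(t),t*0+.0135])/.7;print('base',q.min(0).round(),q.max(0).round())
E
```

```text
[[ 0.6511 -0.0175  0.03  ]
 [ 0.6886 -0.0186  0.03  ]
 [ 0.6502 -0.0727  0.03  ]
 [ 0.6965 -0.0742  0.03  ]]
-0.045 0.09 [334. 393.] [483. 516.]
-0.045 0.095 [331. 403.] [486. 530.]
base [356. 296.] [458. 389.]
-0.043 0.09 [333. 387.] [483. 511.]
-0.043 0.095 [330. 397.] [487. 525.]
base [356. 292.] [458. 385.]
-0.041 0.09 [333. 380.] [484. 506.]
-0.041 0.095 [330. 390.] [487. 519.]
base [356. 287.] [458. 381.]
```

Emit:
carry_out(plan=[[[0, 0, 0, 0, -1, -6, 30], [0, 0, 0, 10, -1, -13, 30], [0, 0, 0, 22, -1.5, -13, 30], [0, 0, 0, 34, -2, -13, 30], [0, 0, 0, 44, -2, -13, 30], [0, 0, 0, 54, -2.5, -13, 30], [0, 0, 0, 64, -3, -13, 30], [0, 0, 0, 74, -3, -13, 30], [0, 0, 0, 82, -3.5, -13, 30], [0, 0, 0, 88, -3.5, -13, 30], [0, 0, 0, 92, -3.5, -14, 30], [0, 0, 0, 94, -3.5, -14, 30], [0, 0, 0, 94, -3.5, -14, 30]]])

```text
clock: 14.8
tcp_pos: [0.6748, -0.0465, 0.0339]
orientation: [-0.003, 0.718, 0.696, -0.003]
wrist_force: [-13.1, 0.0, 10.6]
finger_gap: 0.0459
grip_force: 54.0
```

Emit:
carry_out(plan=[[[0, 0, 0, 3, 0, -1, 30], [0, 0, 0, 3, 0, -1, 30], [0, 0, 0, 3, 0, -1, 68], [0, 0, 0, 3, 0, -1, 68], [0, 0, 0, 3, 0, -1, 68], [0, 0, 0, 1, 0, 30, 70], [0, 0, 0, 1, 0, 80, 70], [0, 0, 0, -30, -10, 130, 85], [0, 0, 0, -70, -40, 160, 85], [0, 0, 0, -110, -70, 170, 85], [0, 0, 0, -145, -105, 170, 85], [0, 0, 0, -180, -140, 170, 85], [0, 0, 0, -215, -175, 170, 85], [0, 0, 0, -245, -205, 170, 85], [0, 0, 0, -274, -235, 170, 85], [0, 0, 0, -274, -235, 170, 85], [0, 0, 0, -274, -235, 170, 85], [0, 0, 0, -274, -235, 170, 85]]])

```text
clock: 16.6
tcp_pos: [0.4058, -0.2814, 0.2035]
orientation: [0.0, 0.717, 0.697, 0.0]
wrist_force: [-0.2, 0.4, -0.4]
finger_gap: 0.085
grip_force: 0.0
```

```bash
python3 -c "
from h import *
snap('w6');s=monitor.get_state();print(s['finger_gap'],s['clock'])
cv2.imwrite('pics/s6.png',viewer.read_camera('scene')[...,::-1])
"
```

```text
[ 0.40608938 -0.2806803   0.20331037] [ 0.40849133 -0.19981931  0.34587747]
0.08496047990666664 16.7
```

View pics/w6b.png

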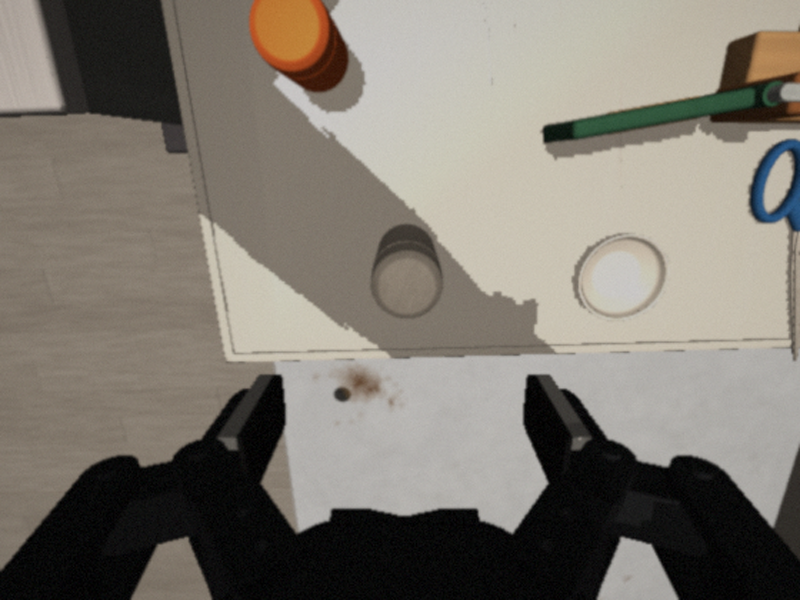

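```bash
python3 - <<'E'
from h import *
c=load('w6.json')
print(plane(c,np.array([(407,283)])*.7,.095).round(4))
for P in ([.407,-.276],[.407,-.282]):
    t=np.linspace(0,2*np.pi,40); q=proj(c,np.c_[P[0]+.0225*np.cos(t),P[1]+.0225*np.sin(t),t*0+.094])/.7;print(q.min(0).round(),q.max(0).round())
E
```

```text
[[ 0.4084 -0.2763  0.095 ]]
[369. 247.] [441. 316.]
[369. 257.] [441. 324.]
```

Emit:
carry_out(plan=[[[0, 0, 0, 3, 4.5, -50, 85], [0, 0, 0, 3, 4.5, -100, 85], [0, 0, 0, 3, 4.5, -135, 85], [0, 0, 0, 3, 4.5, -160, 85], [0, 0, 0, 3, 4.5, -160, 85], [0, 0, 0, 3, 4.5, -160, 30], [0, 0, 0, 3, 4.5, -160, 30], [0, 0, 0, 3, 4.5, -160, 30], [0, 0, 0, 3, 4.5, -160, 30], [0, 0, 0, 3, 4.5, -160, 30]]])

```text
clock: 17.75
tcp_pos: [0.4093, -0.2781, 0.0453]
orientation: [0.002, 0.718, 0.696, 0.0]
wrist_force: [-1.2, 0.9, 6.3]
finger_gap: 0.0461
grip_force: 49.6
```

Emit:
carry_out(plan=[[[0, 0, 0, 0, 0, 8, 30], [0, 0, 0, 5, 5, 15, 30], [0, 0, 0, 20, 25, 15, 30], [0, 0, 0, 37, 50, 15, 30], [0, 0, 0, 37, 80, 15, 30], [0, 0, 0, 37, 110, 15, 30], [0, 0, 0, 37, 140, 15, 30], [0, 0, 0, 40, 165, 15, 30], [0, 0, 0, 55, 178, 15, 30], [0, 0, 0, 85, 178, 15, 30], [0, 0, 0, 115, 178, 15, 30], [0, 0, 0, 145, 178, 15, 30], [0, 0, 0, 165, 178, 15, 30], [0, 0, 0, 177, 178, 15, 30], [0, 0, 0, 177, 178, 15, 30], [0, 0, 0, 177, 178, 15, 30]]])

```text
clock: 19.35
tcp_pos: [0.5845, -0.0985, 0.0582]
orientation: [-0.0, 0.717, 0.697, -0.0]
wrist_force: [0.2, -0.4, -1.9]
finger_gap: 0.0458
grip_force: 51.2
```

```bash
python3 -c "
from h import *
c,im=snap('w7');s=monitor.get_state();print(s['finger_gap'],s['grip_force'],s['clock'])
# predicted base outline
t=np.linspace(0,2*np.pi,40)
for y in(-.102,-.099,-.096):
  q=proj(c,np.c_[.585+.0235*np.cos(t),y+.0235*np.sin(t),t*0+.0135]);print(q.min(0),q.max(0))
g=cv2.cvtColor(im,6); col=np.median(g[150:300,280:292],1).astype(int);print(list(zip(range(150,300,3),col[::3])))
print(proj(c,[[.650,-.073,.03],[.6485,-.127,.03]]))
cv2.imwrite('pics/w7c.png',cv2.resize(im[150:400,200:530],(792,600),interpolation=2))
"
```

```text
[ 0.58391424 -0.09867804  0.05826417] [ 0.58690891 -0.01750121  0.20074012]
0.04601226739314375 51.18472516536713 19.45
[250.16699024 203.97623762] [317.71324434 265.82402599]
[249.88746738 199.70630611] [317.74973316 262.13538457]
[249.60542917 195.39504426] [317.78644721 258.41301137]
[(150, np.int64(215)), (153, np.int64(215)), (156, np.int64(215)), (159, np.int64(215)), (162, np.int64(215)), (165, np.int64(215)), (168, np.int64(216)), (171, np.int64(216)), (174, np.int64(215)), (177, np.int64(215)), (180, np.int64(215)), (183, np.int64(215)), (186, np.int64(215)), (189, np.int64(216)), (192, np.int64(215)), (195, np.int64(215)), (198, np.int64(122)), (201, np.int64(85)), (204, np.int64(85)), (207, np.int64(85)), (210, np.int64(85)), (213, np.int64(84)), (216, np.int64(84)), (219, np.int64(86)), (222, np.int64(85)), (225, np.int64(83)), (228, np.int64(81)), (231, np.int64(81)), (234, np.int64(81)), (237, np.int64(82)), (240, np.int64(86)), (243, np.int64(80)), (246, np.int64(130)), (249, np.int64(150)), (252, np.int64(89)), (255, np.int64(89)), (258, np.int64(88)), (261, np.int64(91)), (264, np.int64(93)), (267, np.int64(93)), (270, np.int64(91)), (273, np.int64(90)), (276, np.int64(94)), (279, np.int64(144)), (282, np.int64(182)), (285, np.int64(185)), (288, np.int64(137)), (291, np.int64(138)), (294, np.int64(132)), (297, np.int64(140))]
[[389.18665957 200.80051397]
 [380.02022739 277.92786535]]
```

Emit:
carry_out(plan=[[[0, 0, 0, 0, -1, -6, 30], [0, 0, 0, 10, -1, -13, 30], [0, 0, 0, 22, -1.5, -13, 30], [0, 0, 0, 34, -2, -13, 30], [0, 0, 0, 44, -2, -13, 30], [0, 0, 0, 54, -2.5, -13, 30], [0, 0, 0, 64, -3, -13, 30], [0, 0, 0, 72, -3, -13, 30], [0, 0, 0, 80, -3.5, -13, 30], [0, 0, 0, 86, -3.5, -13, 30], [0, 0, 0, 90, -3.5, -14, 30], [0, 0, 0, 92, -3.5, -14, 30], [0, 0, 0, 92, -3.5, -14, 30]]])

```text
clock: 20.75
tcp_pos: [0.6737, -0.1025, 0.0451]
orientation: [-0.002, 0.718, 0.696, -0.002]
wrist_force: [-13.1, -0.5, 12.7]
finger_gap: 0.0463
grip_force: 52.2
```

Emit:
carry_out(plan=[[[0, 0, 0, 3, 0, -1, 30], [0, 0, 0, 3, 0, -1, 30], [0, 0, 0, 3, 0, -1, 68], [0, 0, 0, 3, 0, -1, 68], [0, 0, 0, 3, 0, -1, 68], [0, 0, 0, 1, 0, 30, 70], [0, 0, 0, 1, 0, 80, 70], [0, 0, 0, -30, 25, 120, 85], [0, 0, 0, -65, 60, 160, 85], [0, 0, 0, -95, 95, 165, 85], [0, 0, 0, -125, 130, 165, 85], [0, 0, 0, -155, 165, 165, 85], [0, 0, 0, -180, 200, 165, 85], [0, 0, 0, -205, 235, 165, 85], [0, 0, 0, -230, 270, 165, 85], [0, 0, 0, -255, 305, 165, 85], [0, 0, 0, -270, 335, 165, 85], [0, 0, 0, -274, 350, 165, 85], [0, 0, 0, -274, 350, 165, 85], [0, 0, 0, -274, 350, 165, 85]]])

```text
clock: 22.75
tcp_pos: [0.4035, 0.2478, 0.2094]
orientation: [0.0, 0.717, 0.697, 0.0]
wrist_force: [-0.4, -0.1, 0.1]
finger_gap: 0.0851
grip_force: 0.0
```

```bash
python3 -c "
from h import *
c,im=snap('w8');s=monitor.get_state();print(s['finger_gap'],s['clock'],s['orientation'])
m=(im.max(2)<60).astype(np.uint8); m[250:]=0
n,l,st,ce=cv2.connectedComponentsWithStats(m)
for i in range(1,n):
  if st[i,4]>150: print(st[i],ce[i].round(1),plane(c,[ce[i]],.1).round(4))
print(proj(c,[[.40,.25,.105],[.4,.25,0]]))
s=cv2.imread('pics/s6.png')
"
```

```text
[0.40364024 0.2469913  0.20927876] [0.40618949 0.32845331 0.35181199]
0.08510331273814874 22.85 [2.06467704e-04 7.17929910e-01 6.96115360e-01 9.02086103e-05]
[494  95  32  39 561] [508.2 115.1] [[0.5921 0.3178 0.1   ]]
[259 159  42  22 202] [281.1 165. ] [[0.4036 0.2817 0.1   ]]
[   0  173  160   77 5885] [102.2 221.6] [[0.2367 0.2341 0.1   ]]
[267 172  24  27 260] [279.6 186.6] [[0.4016 0.2625 0.1   ]]
[378 238  62  12 369] [399.9 245.5] [[0.5138 0.2015 0.1   ]]
[[278.19122075 201.80426485]
 [279.40709805 175.72376294]]
```

View pics/w8b.png

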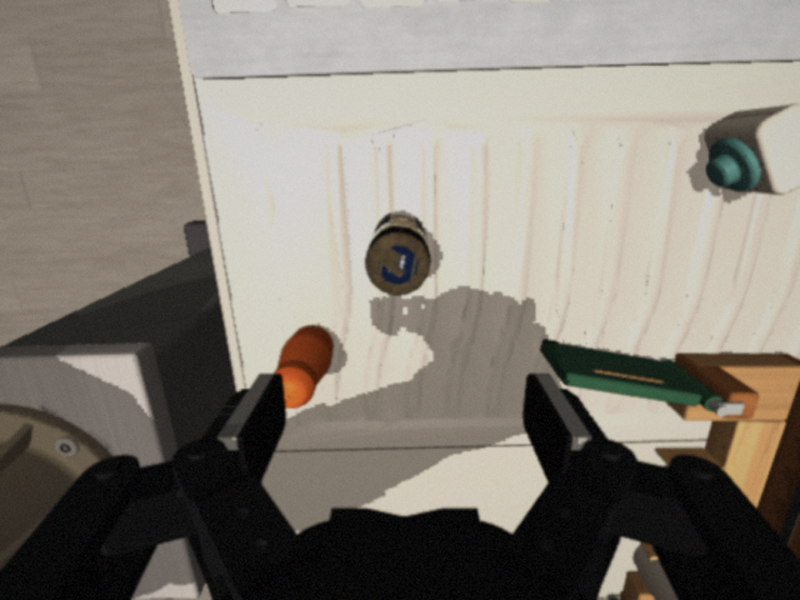

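```bash
python3 - <<'E'
from h import *
c=load('w8.json')
print(plane(c,np.array([(398,261)])*.7,.105).round(4),plane(c,np.array([(297,385)])*.7,.085).round(4),plane(c,np.array([(547,345)])*.7,.068).round(4))
E
```

```text
[[0.4009 0.2673 0.105 ]] [[0.3243 0.1724 0.085 ]] [[0.5089 0.1907 0.068 ]]
```

Emit:
carry_out(plan=[[[0, 0, 0, -2, 19, -40, 85], [0, 0, 0, -2, 19, -85, 85], [0, 0, 0, -2, 19, -130, 85], [0, 0, 0, -2, 19, -163, 85], [0, 0, 0, -2, 19, -163, 85], [0, 0, 0, -2, 19, -163, 25], [0, 0, 0, -2, 19, -163, 25], [0, 0, 0, -2, 19, -163, 25], [0, 0, 0, -2, 19, -163, 25], [0, 0, 0, -2, 19, -163, 25], [0, 0, 0, -2, 19, -163, 25]]])

```text
clock: 23.95
tcp_pos: [0.4026, 0.2671, 0.0485]
orientation: [0.001, 0.718, 0.696, 0.002]
wrist_force: [-1.7, -0.5, 4.6]
finger_gap: 0.0402
grip_force: 48.6
```

Emit:
carry_out(plan=[[[0, 0, 0, 0, 0, 8, 25], [0, 0, 0, 5, -5, 15, 25], [0, 0, 0, 15, -25, 15, 25], [0, 0, 0, 30, -50, 15, 25], [0, 0, 0, 30, -80, 15, 25], [0, 0, 0, 30, -110, 15, 25], [0, 0, 0, 30, -140, 15, 25], [0, 0, 0, 32, -170, 15, 25], [0, 0, 0, 45, -190, 15, 25], [0, 0, 0, 70, -198, 15, 25], [0, 0, 0, 100, -198, 15, 25], [0, 0, 0, 130, -198, 15, 25], [0, 0, 0, 160, -198, 15, 25], [0, 0, 0, 184, -198, 15, 25], [0, 0, 0, 184, -198, 15, 25], [0, 0, 0, 184, -198, 15, 25]]])

```text
clock: 25.55
tcp_pos: [0.5852, 0.068, 0.0614]
orientation: [-0.0, 0.718, 0.696, -0.0]
wrist_force: [-0.2, 0.1, -2.7]
finger_gap: 0.0399
grip_force: 50.3
```

```bash
python3 -c "
from h import *
c,im=snap('w9');s=monitor.get_state();print(s['finger_gap'],s['grip_force'],s['clock'])
t=np.linspace(0,2*np.pi,40)
for y in(.0655,.0685,.0715):
  q=proj(c,np.c_[.585+.0205*np.cos(t),y+.0205*np.sin(t),t*0+.0135]);print(q.min(0).round(1),q.max(0).round(1))
g=cv2.cvtColor(im,6); col=np.median(g[150:300,280:290],1).astype(int);print([(int(a),int(b)) for a,b in zip(range(150,300,3),col[::3])])
"
```

```text
[0.58392388 0.06832077 0.06127247] [0.58719779 0.14931709 0.20377992]
0.04004217537497854 50.318161994218826 25.65
[254.4 205.7] [312.6 259.1]
[254.2 201.5] [312.6 255.4]
[253.9 197.3] [312.6 251.7]
[(150, 232), (153, 232), (156, 232), (159, 232), (162, 232), (165, 232), (168, 232), (171, 232), (174, 232), (177, 232), (180, 232), (183, 232), (186, 232), (189, 232), (192, 232), (195, 233), (198, 232), (201, 232), (204, 166), (207, 147), (210, 142), (213, 121), (216, 87), (219, 94), (222, 95), (225, 114), (228, 117), (231, 112), (234, 114), (237, 116), (240, 116), (243, 116), (246, 112), (249, 114), (252, 112), (255, 124), (258, 137), (261, 142), (264, 139), (267, 128), (270, 14), (273, 7), (276, 11), (279, 10), (282, 13), (285, 12), (288, 10), (291, 9), (294, 8), (297, 8)]
```

Emit:
carry_out(plan=[[[0, 0, 0, 0, 1, -6, 25], [0, 0, 0, 10, 1, -13, 25], [0, 0, 0, 22, 0.5, -13, 25], [0, 0, 0, 34, 0.5, -13, 25], [0, 0, 0, 44, 0, -13, 25], [0, 0, 0, 54, 0, -13, 25], [0, 0, 0, 64, -0.5, -13, 25], [0, 0, 0, 74, -1, -13, 25], [0, 0, 0, 82, -1, -13, 25], [0, 0, 0, 90, -1.5, -13, 25], [0, 0, 0, 95, -1.5, -14, 25], [0, 0, 0, 98, -1.5, -14, 25], [0, 0, 0, 98, -1.5, -14, 25]]])

```text
clock: 26.95
tcp_pos: [0.6824, 0.0669, 0.048]
orientation: [-0.0, 0.718, 0.696, -0.001]
wrist_force: [-5.2, -0.6, 6.0]
finger_gap: 0.0402
grip_force: 53.4
```

Emit:
carry_out(plan=[[[0, 0, 0, 4, 0, -1, 25], [0, 0, 0, 4, 0, -1, 25], [0, 0, 0, 4, 0, -1, 62], [0, 0, 0, 4, 0, -1, 62], [0, 0, 0, 4, 0, -1, 62], [0, 0, 0, 0, 0, 30, 64], [0, 0, 0, 0, 0, 80, 64], [0, 0, 0, -25, -30, 120, 85], [0, 0, 0, -50, -60, 150, 85], [0, 0, 0, -75, -95, 170, 85], [0, 0, 0, -82, -130, 180, 85], [0, 0, 0, -82, -147, 180, 85], [0, 0, 0, -82, -147, 180, 85], [0, 0, 0, -82, -147, 180, 85], [0, 0, 0, -82, -147, 180, 85]]])

```text
clock: 28.45
tcp_pos: [0.6011, -0.0788, 0.2261]
orientation: [-0.001, 0.717, 0.697, -0.0]
wrist_force: [-0.1, 0.2, -0.7]
finger_gap: 0.085
grip_force: 0.0
```

```bash
python3 -c "
from h import *
c,im=snap('w10');s=monitor.get_state();print(s['clock'])
"
```

```text
[ 0.60110573 -0.07863711  0.22635477] [0.6039036  0.00235397 0.36873792]
28.55
```

View pics/w10b.png

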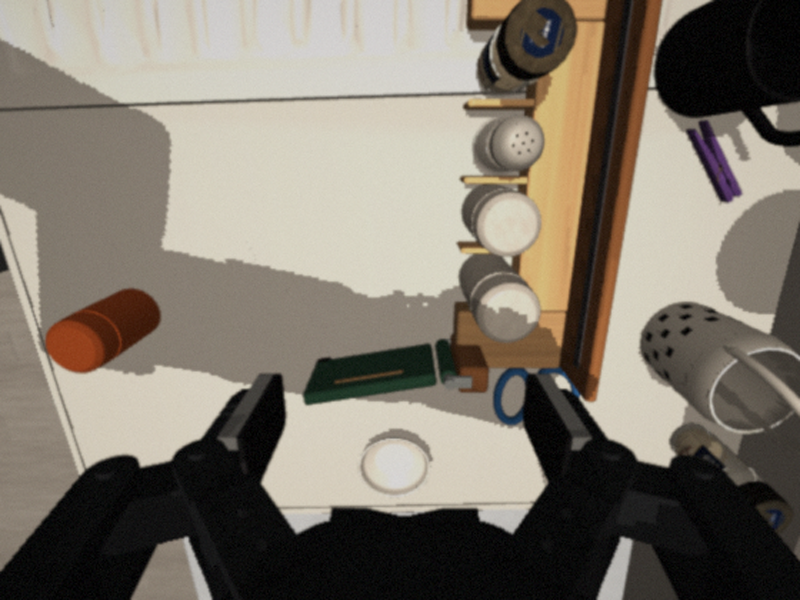

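```bash
python3 - <<'E'
from h import *
c=load('w10.json')
px={'spice':((538,40),.105,84,.0205),'salt':((522,145),.088,28,.022),'sh1':((508,222),.079,-28,.0235),'sh2':((506,308),.096,-84,.0235)}
d=plane(c,np.array([(467,103.5),(463,180),(460,246)])*.7,.03); print(d.round(4))
b=plane(c,np.array([(536,104),(528,180),(521,246)])*.7,.03); print(b.round(4))
for k,(u,z,y,r) in px.items():
    P=plane(c,[np.array(u)*.7],z)[0]
    h=np.array([.651,-.0175])+(.05-r)*np.array([1,-.028])+y/1e3*np.array([.028,1]); print(k,P.round(4),'home',h.round(4))
print('R tip',plane(c,np.array([(309,390)])*.7,.068))
E
```

```text
[[ 0.6511  0.0371  0.03  ]
 [ 0.649  -0.0177  0.03  ]
 [ 0.6473 -0.07    0.03  ]]
[[ 0.7022  0.0355  0.03  ]
 [ 0.6998 -0.0191  0.03  ]
 [ 0.6974 -0.0714  0.03  ]]
spice [0.6793 0.0608 0.105 ] home [0.6829 0.0657]
salt [0.6782 0.0062 0.088 ] home [0.6798 0.0097]
sh1 [ 0.6739 -0.0437  0.079 ] home [ 0.6767 -0.0462]
sh2 [ 0.6714 -0.1005  0.096 ] home [ 0.6751 -0.1022]
R tip [[ 0.52060663 -0.17835062  0.068     ]]
```

Emit:
carry_out(plan=[[[0, -0.14, 0, -5, -5, -20, 0], [0, -0.28, 0, -10, -10, -50, 0], [0, -0.42, 0, -15, -22, -90, 0], [0, -0.56, 0, -15, -22, -130, 0], [0, -0.6, 0, -15, -22, -170, 0], [0, -0.6, 0, -15, -22, -200, 0], [0, -0.6, 0, -15, -22, -208, 0], [0, -0.6, 0, 0, -22, -208, 0], [0, -0.6, 0, 15, -22, -208, 0], [0, -0.6, 0, 25, -22, -208, 0], [0, -0.6, 0, 30, -22, -208, 0], [0, -0.6, 0, 30, -22, -208, 0]]])

```text
clock: 29.75
tcp_pos: [0.632, -0.1016, 0.0197]
orientation: [0.206, 0.685, 0.666, 0.212]
wrist_force: [0.5, 0.0, -0.2]
finger_gap: -0.0001
grip_force: 0.0
```

Emit:
carry_out(plan=[[[0, 0, 0, 3, 0, 0, 0], [0, 0, 0, 6, 0, 0, 0], [0, 0, 0, 9, 0, 0, 0], [0, 0, 0, 11, 0, 0, 0], [0, 0, 0, 11, 0, 0, 0]]])

```text
clock: 30.25
tcp_pos: [0.6424, -0.1022, 0.0196]
orientation: [0.206, 0.686, 0.665, 0.212]
wrist_force: [0.4, 0.2, 0.7]
finger_gap: -0.0
grip_force: 0.0
```

Emit:
carry_out(plan=[[[0, 0, 0, 1.5, 0, 0, 0], [0, 0, 0, 3, 0, 0, 0], [0, 0, 0, 4.5, 0, 0, 0], [0, 0, 0, 6, 0, 0, 0], [0, 0, 0, 6, 0, 0, 0]]])

```text
clock: 30.75
tcp_pos: [0.6445, -0.1018, 0.018]
orientation: [0.204, 0.687, 0.665, 0.21]
wrist_force: [-17.5, -0.2, 13.2]
finger_gap: 0.0003
grip_force: 8.8
```

Emit:
carry_out(plan=[[[0, 0, 0, -15, 0, 0, 0], [0, 0, 0, -30, 0, 0, 0], [0, 0, 0, -30, 28, 0, 0], [0, 0, 0, -30, 56, 0, 0], [0, 0, 0, -15, 56, 0, 0], [0, 0, 0, -6, 56, 0, 0], [0, 0, 0, -3, 56, 0, 0], [0, 0, 0, -1, 56, 0, 0], [0, 0, 0, 1, 56, 0, 0], [0, 0, 0, 1, 56, 0, 0]]])

```text
clock: 31.75
tcp_pos: [0.6461, -0.0462, 0.0179]
orientation: [0.204, 0.687, 0.665, 0.211]
wrist_force: [-13.6, -0.2, 10.2]
finger_gap: 0.0001
grip_force: 6.6
```

Emit:
carry_out(plan=[[[0, 0, 0, -15, 0, 0, 0], [0, 0, 0, -30, 0, 0, 0], [0, 0, 0, -30, 28, 0, 0], [0, 0, 0, -30, 56, 0, 0], [0, 0, 0, -15, 56, 0, 0], [0, 0, 0, -4, 56, 0, 0], [0, 0, 0, 0, 56, 0, 0], [0, 0, 0, 3, 56, 0, 0], [0, 0, 0, 5, 56, 0, 0], [0, 0, 0, 5, 56, 0, 0]]])

```text
clock: 32.75
tcp_pos: [0.6529, 0.0094, 0.0188]
orientation: [0.205, 0.686, 0.665, 0.211]
wrist_force: [-4.6, -0.0, 4.5]
finger_gap: -0.0002
grip_force: 2.6
```

Emit:
carry_out(plan=[[[0, 0, 0, -15, 0, 0, 0], [0, 0, 0, -32, 0, 0, 0], [0, 0, 0, -32, 28, 0, 0], [0, 0, 0, -32, 56, 0, 0], [0, 0, 0, -15, 56, 0, 0], [0, 0, 0, -4, 56, 0, 0], [0, 0, 0, 0, 56, 0, 0], [0, 0, 0, 3, 56, 0, 0], [0, 0, 0, 5, 56, 0, 0], [0, 0, 0, 5, 56, 0, 0]]])

```text
clock: 33.75
tcp_pos: [0.6558, 0.0653, 0.0178]
orientation: [0.204, 0.686, 0.665, 0.21]
wrist_force: [-14.7, 0.3, 9.5]
finger_gap: 0.0
grip_force: 6.5
```

Emit:
carry_out(plan=[[[0, 0, 0, -20, 0, 0, 0], [0, 0, 0, -45, -10, 10, 0], [0, 0, 0, -60, -20, 50, 0], [0, 0.14, 0, -90, -40, 95, 0], [0, 0.28, 0, -120, -60, 140, 0], [0, 0.42, 0, -150, -80, 180, 0], [0, 0.56, 0, -180, -80, 220, 0], [0, 0.6, 0, -200, -80, 250, 0], [0, 0.6, 0, -200, -80, 250, 0], [0, 0.6, 0, -200, -80, 250, 0]]])

```text
clock: 34.75
tcp_pos: [0.4595, -0.0154, 0.2708]
orientation: [-0.001, 0.718, 0.696, -0.001]
wrist_force: [0.2, -0.2, -0.7]
finger_gap: 0.0002
grip_force: 0.0
```

```bash
python3 - <<'E'
from h import *
c=load('w8.json')
print(plane(c,np.array([(547,345)])*.7,.006).round(3))
c,im=snap('w11')
s=viewer.read_camera('scene')[...,::-1]
a=cv2.resize(s[130:350,230:450],(400,400),interpolation=2)
b=cv2.resize(im[:,160:],(400,400))
cv2.imwrite('pics/fin.png',np.hstack([a,b]));print(monitor.get_state()['clock'])
E
```

```text
[[0.531 0.161 0.006]]
[ 0.45942947 -0.01544292  0.27357661] [0.46021799 0.06564865 0.41814531]
34.9
```

View pics/fin.png

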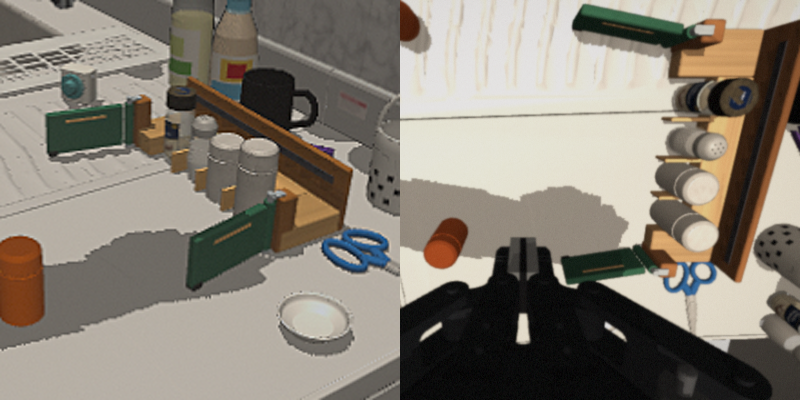

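The picture shows both legs swung out, four upright jars each in its own bay (right half, x≈690–720), and the timer and dish untouched. The left leg tip measures (0.531, 0.161), which agrees with the stop.

```bash
python3 -c "
from workcell import order
print(order.hand_in())"
```

```text
the job is handed in; nothing more can be done
None
```

Job handed in: both legs were swung out against their stops first, then all four jars (spice bottle, salt cellar, both shakers) were set upright in their own bays and pushed against the back stop, with the timer and dish left where they were.

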